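Offer the egg dish, turned for the guest

ROBOT

A 6-joint arm with a two-finger parallel gripper is mounted at the origin on a cart in front of the work surface, level with it; the furniture and walls round the work are solid. World frame = base frame: x ahead of the robot, y to its left, z up, the work surface at z = 0. Lengths are in m, angles in degrees, forces in N, time in s.
With the tool pointing down it reaches from about 0.375 to 0.9 m from the base axis. Payload 3.1 kg.
Tool frame: the origin (TCP) lies midway between the tips of the shut fingers; the grasp point (between the pads) lies 19 mm behind it (bot.hold_point_z is the distance from the TCP to the grasp point, in m); z points along the fingers, y is the line along which they close (so a half turn about z gives the same grasp; the last joint's range is limited). The gripper opens to 87 mm and grips with 3 to 60 N. Pads are 19 mm wide; open, the fingers measure 117 mm over their backs; the gripper's body (75 mm by 190 mm) begins 51 mm behind the grasp point.
Start: joints at [66.377, 30.224, 82.088, -0, 67.689, -10.227], TCP at [0.145, 0.608, 0.223] pointing down, gripper open.
Joint ranges: [-176.69, 176.69], [-43.24, 126.21], [12.49, 139.97], [-82, 262], [0, 151.66], [-163.58, 163.58]. Speed limits (degrees/s): [159.86, 159.86, 180, 180, 180, 180].

INTERFACE

Orientations are given as a 3x3 rotation matrix whose columns are the frame's x, y, z axes.
In Python, from rig import read_state, optics, order, bot gives the robot as it stands.
- The arm moves only by the tool drive_tool, never from a script. Its argument "steps" is a list of rows, each a list of 7 numbers: the finger opening in mm, from 0 to 87, then the shift along the tool's x, y, z normalised to -1 to 1, where 1 is 0.12 m, then the turn, a rotation vector about the tool's x, y, z normalised to -1 to 1, where 1 is 1.5 rad. In form: [[jaw, tx, ty, tz, ax, ay, az], ...]. A call has 1 to 8 rows; each row is the pose to reach, as a shift and turn from the pose commanded when the call began, along the tool's axes at that moment; what a row does not reach only later rows make up. A row lasts 1/10 s, in which the tool goes at most 50 mm and 8.59 degrees, less where a joint would pass 70% of its speed; a pose out of reach is approached as far as the arm can. A call with a number of a shift or a turn outside -1 to 1 is refused whole. A call with a gripper value outside its range is refused whole. The fingers move at their own pace and stop on an object; the grip force is fixed at half the most. Time passes only in rows, so rows that repeat a pose let the fingers close. It gives the time, the measured TCP pose, the force, the opening and the grip force at its end, in the units of the state.
- read_state(): the state, without advancing time (a new reading comes with each control period).
- optics.capture(name): name is "side" or "top" or "wrist"; returns a dict with "color" (384x512x3 uint8, blue, green, red), "range_z" (384x512 float32, m along the optical axis (not along the pixel's ray), 0 where there is no reading), "fx", "fy", "cx", "cy" (pixels), "rvec" (rotation vector, rad) and "tvec" (3), from world to camera coordinates, as OpenCV has them. Camera axes: x right, y down, z forward; pixel columns grow to the right and rows downward; lengths in m; the calibration is good to about 2 mm. A picture is of the moment at which its call begins.
- order.hand_in(): hands the job in; it is judged then, once.
The state is a dict: "time_s": time; "joint_positions": joint angles; "qvel": joint speeds; "tau": joint torques, N m; "position": TCP position; "tcp_rot": TCP orientation; "force": force on the tool from outside, world axes, zero at the start; "moment": the same for the moment, N m; "opening": opening from 0.0 (shut) to 1.0 (fully open); "grasp_force": force on a finger pad.
Only numpy, scipy, OpenCV 4.12 (cv2) and the standard library are available. Lean on these libraries where they do the work, as an engineer would, in place of code of your own. Each camera call takes 0.05 s, during which the arm holds its last target. There are 200 camera calls.

TASK

Someone at the sink is about to take the egg. Lift the steel dish clear of the worktop by its wooden grip, then turn it about a quarter turn in the air so that its thumb tab points the same way as the handle of the round wooden board, and finish still holding it, level and still, a few centimetres above the middle of the board without touching it. The egg lies loose in the dish: keep the dish level and move it smoothly so that the egg stays in the middle, do not touch the egg, and leave the jars and the lemon alone.

Things in the scene. Friction and masses are not known exactly. Their poses are not given: they have to be found in the camera images.
- dish: loose shallow round steel dish, 160 mm across and 36 mm high at the rim, about 0.34 kg; inside a shallow cone with a flat bottom 12 mm in radius. A fixed bridge handle arches over it along the dish's y axis, 135 mm high. A flat thumb tab sticks out of the rim along the dish's +x axis; at the start it points roughly away from the robot. Origin: centre of the foot's underside; z up
- dish_grip (a point): centre of the straight wooden grip on top of the bridge handle, 128 mm above the dish's origin; the grip is a bar 14 mm wide (dish x), 14 mm high and 84 mm long (dish y). The egg's top is about 70 mm below it
- dish_tab (a point): outer end of the thumb tab, 123 mm from the dish's axis along dish +x, 34 mm up; the tab is 32 mm wide and 4 mm thick
- dish_middle (a point): middle of the dish's inner bottom, 7 mm above the dish's origin
- egg: loose white egg, 58 x 45 x 45 mm, 58 g, lying in the middle of the dish; origin on its surface, under it at the start
- egg_center (a point): centre of the egg
- board: fixed round serving board of pale wood, 180 mm across and 14 mm thick, lying on the worktop, with a flat 36 mm wide handle that reaches 172 mm from the centre along the board's +x axis (roughly towards the sink, that is to the robot's left). Origin: centre of the round part's underside, z up
- salt_jar: bystander: glass spice jar of green herbs with a yellow cap, 42 mm across, 96 mm high, stands loose; origin under it
- pepper_jar: bystander: glass spice jar of pale yellow powder with a yellow cap, 42 mm across, 96 mm high, stands loose; origin under it
- lemon: bystander: lemon, 78 x 55 x 56 mm, lies loose; origin under it
There are look-alikes about, which are no part of the job. Leave any pink look-alike of the egg alone.

How it is judged:
By the outcome, as a careful person would: the job done as asked, in the order asked, and still so for the second after the job is handed in, while the arm keeps its last pose, push and grip.
It also fails if it takes over 48 s, if anything falls off the work surface, if the arm or the gripper's body presses on something with over 40 N, if the wrist force passes 120 N, or if a joint passes its speed limit or range.

## Working session

There is one attempt and no reset: what is moved stays moved. The work goes in short steps, Python scripts to look and compute and a tool call to move; the robot and the scene stay as the last step left them, time stands still between calls to the robot, and variables do not carry over. Pictures are saved under pics/ and viewed, at most 10 in all, crops included, and the job is handed in when it is done.

Besides the shell and the picture viewer there is one more tool, called after "Emit:" as name(argument=value, ...), one argument or row to a line, values as JSON. drive_tool: Moves the arm, as the interface text tells. Scaled input: -1 to 1 covers 0.12 m each way for a shift and 1.5 rad each way for a turn. Its arguments: {"type":"object","properties":{"steps":{"type":"array"}},"required":["steps"]}

```bash
mkdir -p pics; ls
cat > h.py <<'E'
import numpy as np, cv2, pickle
from rig import read_state, optics, order, bot
def cap(n,save=None):
    c=optics.capture(n)
    if save:
        cv2.imwrite(f'pics/{save}.png',c['color']); pickle.dump(c,open(f'pics/{save}.pkl','wb'))
    return c
def cloud(c):
    z=c['range_z'].astype(float);v,u=np.indices(z.shape)
    P=np.stack([(u-c['cx'])/c['fx']*z,(v-c['cy'])/c['fy']*z,z],-1)
    R=cv2.Rodrigues(np.array(c['rvec'],float))[0]
    W=(P-np.array(c['tvec']).ravel())@R
    W[z==0]=np.nan
    return W
E
python3 - <<'E'
from h import *
a=cap('top','top0');b=cap('side','side0')
cv2.imwrite('pics/both0.png',cv2.resize(np.vstack([a['color'],b['color']]),(400,600)))
s=read_state();print(s['time_s'],s['position'],s['tcp_rot'],s['opening'],bot.hold_point_z)
E
```

```text
pics
0.1 [0.14451063 0.60738989 0.22168096] [[-9.72795990e-01  2.31662198e-01 -7.66640686e-04]
 [ 2.31663227e-01  9.72794412e-01 -1.78342295e-03]
 [ 3.32632094e-04 -1.91250915e-03 -9.99998116e-01]] 0.9997245858197237 0.0187
```

View pics/top0.png

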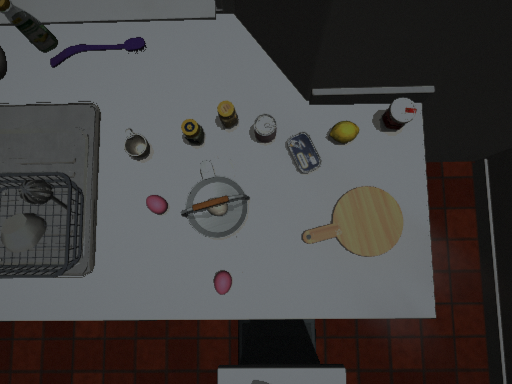

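View pics/side0.png

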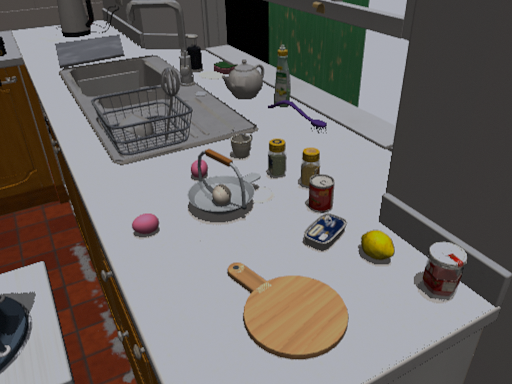

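Top view: the dish is centred at about (217,207), its grip runs (192,209)–(229,201), and its tab ends near (206,162). The white egg is at (218,208), with pink look-alikes at (157,204) and (222,282). The board is at (368,221) with its handle end at (307,237). The jars are at (192,130) and (227,113), and the lemon at (345,131). Side view: dish (221,197), grip (218,157), board (296,313).

Candidates for the target: the dish with the wooden grip (210,204) is the only bridge-handled dish. The cup at (137,147) and the tin at (303,152) don't fit the description.

```bash
cat > m.py <<'E'
from h import *
def brown(W,c,lo,hi):
    hsv=cv2.cvtColor(c['color'],cv2.COLOR_BGR2HSV);h,s,v=[hsv[...,i].astype(int) for i in range(3)]
    return (h<22)&(s>90)&(v>40)&(W[...,2]>lo)&(W[...,2]<hi)
def line(P):
    m=P.mean(0);_,_,vt=np.linalg.svd(P[:,:2]-m[:2],full_matrices=False);d=vt[0];t=(P[:,:2]-m[:2])@d
    mid=m[:2]+d*(t.min()+t.max())/2
    return mid,d,np.degrees(np.arctan2(d[1],d[0])),t.max()-t.min(),np.percentile(P[:,2],[5,50,95])
def circ(P):
    A=np.c_[2*P,np.ones(len(P))];s=np.linalg.lstsq(A,(P**2).sum(1),rcond=None)[0];return s[:2],np.sqrt(s[2]+s[:2]@s[:2])
E
python3 - <<'E'
from m import *
np.set_printoptions(precision=4,suppress=True)
for n,g in (('top0',(180,190,245,225)),('side0',(195,145,240,170))):
    c=pickle.load(open(f'pics/{n}.pkl','rb'));W=cloud(c)
    print(n,'cam',-cv2.Rodrigues(np.array(c['rvec'],float))[0].T@np.array(c['tvec']).ravel(),'fx',c['fx'])
    px=[(217,207),(210,204),(206,165),(368,221),(307,237),(192,130),(227,113),(345,131),(157,204),(300,280)] if n=='top0' else [(221,197),(218,157),(255,180),(296,313),(237,270),(277,150),(310,160),(378,245)]
    for u,v in px: print((u,v),W[v,u])
    x0,y0,x1,y1=g;k=np.zeros(W.shape[:2],bool);k[y0:y1,x0:x1]=1
    k&=brown(W,c,.1,.16);print('grip',k.sum(),*line(W[k]))
    # board
    B=(W[...,2]>.007)&(W[...,2]<.022)&brown(W,c,.0,.03)
    u0=(290,180,410,260) if n=='top0' else (220,255,360,360)
    q=np.zeros_like(B);q[u0[1]:u0[3],u0[0]:u0[2]]=1;B&=q
    P=W[B][:,:2];ctr=np.median(P,0)
    for _ in range(8):
        hull=cv2.convexHull(P[np.linalg.norm(P-ctr,axis=1)<.1].astype(np.float32))[:,0]
        e=hull[np.abs(np.linalg.norm(hull-ctr,axis=1)-.09)<.02 if _ <3 else np.abs(np.linalg.norm(hull-ctr,axis=1)-.09)<.006]
        ctr,r=circ(e.astype(float))
    H=P[(np.linalg.norm(P-ctr,axis=1)>.11)];hm=H.mean(0)-ctr
    print('board',B.sum(),np.median(W[B][:,2]),ctr,r,'handle ang',np.degrees(np.arctan2(hm[1],hm[0])),'reach',np.linalg.norm(H-ctr,axis=1).max())
c=cv2.imread('pics/top0.png')[150:260,150:290];d=cv2.imread('pics/side0.png')[140:230,170:280]
cv2.imwrite('pics/crop.png',np.hstack([cv2.resize(c,(400,314)),cv2.resize(d,(384,314))]))
E
```

```text
top0 cam [0.4724 0.0214 0.9474] fx 364.352048712082
(217, 207) [0.5455 0.1525 0.0503]
(210, 204) [0.5458 0.1563 0.1328]
(206, 165) [0.6546 0.1829 0.0361]
(368, 221) [ 0.5076 -0.2272  0.0123]
(307, 237) [ 0.469  -0.0715  0.0141]
(192, 130) [0.7293 0.2069 0.0954]
(227, 113) [0.7695 0.1218 0.0966]
(345, 131) [ 0.7319 -0.1695  0.0522]
(157, 204) [0.5557 0.3047 0.0434]
(300, 280) [ 0.3609 -0.0521  0.0022]
grip 209 [0.5486 0.1564] [ 0.26   -0.9656] -74.92869707408431 0.08178122073501597 [0.1314 0.1338 0.1361]
board 1944 0.013121443721798843 [ 0.509  -0.2257] 0.08760443436110395 handle ang 104.20210011621317 reach 0.17016110072681573
side0 cam [ 0.1961 -0.6776  0.5982] fx 449.8535923569471
(221, 197) [0.5391 0.1315 0.0387]
(218, 157) [0.5456 0.1472 0.1338]
(255, 180) [0.6735 0.2144 0.0013]
(296, 313) [ 0.5068 -0.2327  0.0151]
(237, 270) [ 0.4697 -0.0838  0.0138]
(277, 150) [0.7289 0.1956 0.0822]
(310, 160) [0.7705 0.1097 0.0812]
(378, 245) [ 0.7236 -0.1899  0.0445]
grip 156 [0.5464 0.1543] [ 0.2665 -0.9638] -74.54242226803305 0.0815939823626638 [0.1244 0.1338 0.1367]
board 7063 0.01427191057646561 [ 0.5079 -0.2281] 0.08842415071866429 handle ang 105.09847071392583 reach 0.17080268280122918
```

View pics/crop.png

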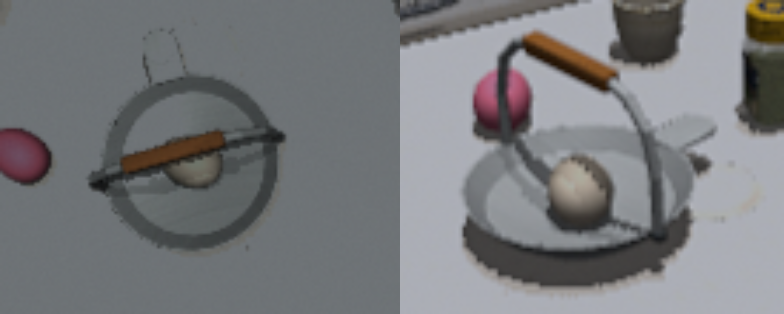

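The crop confirms the steel dish with the wooden grip and the white egg; the pink egg lies apart. The grip is near (0.547,0.155) with its top at z≈0.134, the dish yaw is about 15°, and the board is at (0.508,-0.227) with its handle at 104.6°. All of this agrees with the sizes given. Now moving towards the grip.

Emit:
drive_tool(
  steps=[
    [87,-0.28,-0.19,-0.1,0,0,0],
    [87,-0.55,-0.38,-0.2,0,0,0],
    [87,-0.83,-0.58,-0.3,0,0,0],
  ],
)

```text
time_s: 0.4
position: [0.2258, 0.5161, 0.2582]
tcp_rot: [[-0.973, 0.23, -0.001], [0.23, 0.973, -0.001], [0.0, -0.001, -1.0]]
force: [-0.4, 1.5, 0.3]
opening: 0.998
grasp_force: 0.0
```

Emit:
drive_tool(
  steps=[
    [87,-0.28,-0.19,0,0,0,0],
    [87,-0.55,-0.38,0,0,0,0],
    [87,-0.83,-0.58,0,0,0,0],
  ],
)

```text
time_s: 0.7
position: [0.3069, 0.4251, 0.2584]
tcp_rot: [[-0.973, 0.231, -0.0], [0.231, 0.973, -0.0], [0.0, -0.0, -1.0]]
force: [0.7, 0.5, 1.0]
opening: 1.0
grasp_force: 0.0
```

Emit:
drive_tool(
  steps=[
    [87,-0.28,-0.19,0,0,0,0],
    [87,-0.55,-0.38,0,0,0,0],
    [87,-0.83,-0.58,0,0,0,0],
  ],
)

```text
time_s: 1.0
position: [0.3876, 0.3342, 0.2583]
tcp_rot: [[-0.973, 0.232, -0.001], [0.232, 0.973, -0.0], [0.001, -0.0, -1.0]]
force: [1.1, -0.1, 0.5]
opening: 0.997
grasp_force: 0.0
```

Emit:
drive_tool(
  steps=[
    [87,-0.28,-0.19,0,0,0,0],
    [87,-0.55,-0.38,0,0,0,0],
    [87,-0.83,-0.58,0,0,0,0],
  ],
)

```text
time_s: 1.3
position: [0.4684, 0.2435, 0.2582]
tcp_rot: [[-0.973, 0.232, -0.001], [0.232, 0.973, 0.0], [0.001, -0.0, -1.0]]
force: [-0.2, 0.5, -0.4]
opening: 1.0
grasp_force: 0.0
```

Emit:
drive_tool(
  steps=[
    [87,-0.1,-0.07,0,0,0,0.1],
    [87,-0.2,-0.14,0,0,0,0.2],
    [87,-0.3,-0.21,0,0,0,0.3],
    [87,-0.4,-0.28,0,0,0,0.4],
    [87,-0.5,-0.35,0,0,0,0.5],
    [87,-0.6,-0.42,0,0,0,0.6],
    [87,-0.7,-0.5,0,0,0,0.7],
    [87,-0.82,-0.57,0,0,0,0.717],
  ],
)

```text
time_s: 2.1
position: [0.5475, 0.1549, 0.2581]
tcp_rot: [[-0.258, 0.966, -0.001], [0.966, 0.258, -0.0], [0.0, -0.001, -1.0]]
force: [0.4, -0.5, 0.7]
opening: 1.001
grasp_force: 0.0
```

Run:
```python
from m import *
np.set_printoptions(precision=4,suppress=True)
s=read_state();print(s['time_s'],s['position'],s['tcp_rot'],s['force'],s['joint_positions'])
c=cap('wrist','w1');W=cloud(c)
k=brown(W,c,.1,.16);print('grip',k.sum(),*line(W[k]))
k&=W[...,2]>.130;print('top',k.sum(),*line(W[k]))
```

```text
2.1 [0.5475 0.1549 0.2581] [[-0.2576  0.9662 -0.0015]
 [ 0.9662  0.2576 -0.0001]
 [ 0.0003 -0.0014 -1.    ]] [ 0.3693 -0.4588  0.7273] [  4.552   23.6247  87.8117   0.0008  68.6481 -10.3765]
grip 1150 [0.5524 0.1544] [ 0.2483 -0.9687] -75.62366195780311 0.08430191128320738 [0.1331 0.1347 0.1359]
top 1145 [0.5522 0.155 ] [ 0.2482 -0.9687] -75.62961343170095 0.08312121351459022 [0.1331 0.1347 0.1359]
```

View pics/w1.png

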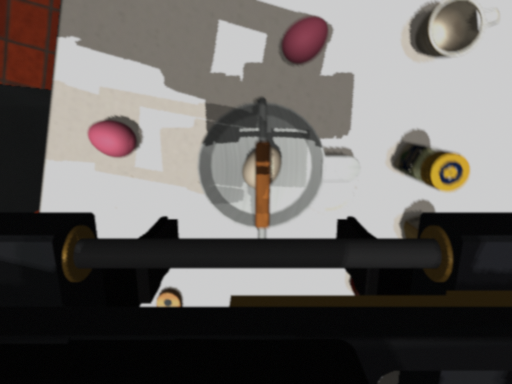

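The wrist view shows the grip upright at column ~263, rows 140–228, the tab pointing right at (345,167), and the finger tips near columns 165 and 352 (mid ~258). The grip sits a few mm towards the tab, so I'll shift 3 mm along tool y, come lower and re-measure.

Emit:
drive_tool(
  steps=[
    [87,0,0.02,0.25,0,0,0],
    [87,0,0.02,0.5,0,0,0],
    [87,0,0.025,0.7,0,0,0],
    [87,0,0.025,0.77,0,0,0],
    [87,0,0.025,0.77,0,0,0],
  ],
)

```text
time_s: 2.65
position: [0.5497, 0.1563, 0.1649]
tcp_rot: [[-0.26, 0.966, -0.003], [0.966, 0.26, -0.0], [0.001, -0.003, -1.0]]
force: [-0.2, -0.3, -0.2]
opening: 0.996
grasp_force: 0.0
```

Run:
```python
from m import *
np.set_printoptions(precision=4,suppress=True)
s=read_state();print(s['time_s'],s['position'],s['force'])
c=cap('wrist','w2');W=cloud(c)
print(c['cx'],c['cy'],c['fx'])
R=np.array(s['tcp_rot']);p=np.array(s['position'])
k=brown(W,c,.130,.16);print('top',k.sum(),*line(W[k]))
T=(W-p)@R
print('tool frame of grip: med',np.median(T[k],0), 'y range',np.percentile(T[k][:,1],[2,98]),'x',np.percentile(T[k][:,0],[1,99]))
for n in('top0','side0'):
    d=pickle.load(open(f'pics/{n}.pkl','rb'));V=cloud(d);q=brown(V,d,.130,.16)
    t=(V[q]-p)@R;t=t[np.linalg.norm(t[:,:2],axis=1)<.08];print(n,np.median(t,0),np.percentile(t[:,1],[2,98]),np.percentile(t[:,0],[1,99]))
```

```text
2.65 [0.5497 0.1563 0.1649] [-0.2337 -0.2826 -0.1818]
257.0110903930212 190.38835304819395 313.90393779629767
top 1796 [0.551  0.1566] [ 0.2562 -0.9666] -75.1566677141666 0.08296056191582221 [0.1333 0.1347 0.1358]
tool frame of grip: med [0.0143 0.0012 0.0302] y range [-0.0046  0.0076] x [-0.04    0.0407]
top0 [ 0.0009 -0.0011  0.031 ] [-0.0071  0.0051] [-0.0398  0.0401]
side0 [-0.0038 -0.0042  0.0301] [-0.0076  0.0034] [-0.0414  0.0376]
```

View pics/w2.png

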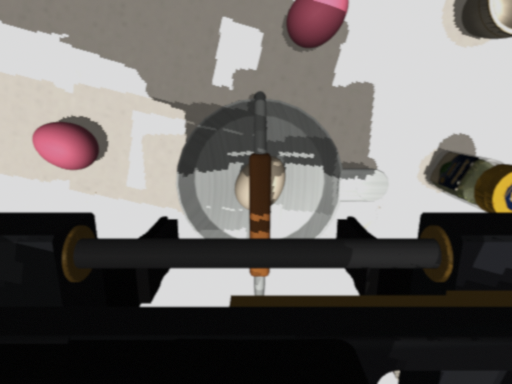

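The grip is at column 260 against a finger mid-column of ~258.5, and centred along its length, so it's aligned within about 1 mm. Descending 56 mm and closing.

Emit:
drive_tool(
  steps=[
    [87,0,0,0.15,0,0,0],
    [70,0,0,0.3,0,0,0],
    [55,0,0,0.42,0,0,0],
    [40,0,0,0.465,0,0,0],
    [30,0,0,0.465,0,0,0],
    [24,0,0,0.465,0,0,0],
    [20,0,0,0.465,0,0,0],
    [18,0,0,0.465,0,0,0],
  ],
)

```text
time_s: 3.5
position: [0.5512, 0.1564, 0.1112]
tcp_rot: [[-0.259, 0.966, 0.002], [0.966, 0.259, 0.0], [-0.0, 0.002, -1.0]]
force: [-1.0, 0.4, -0.0]
opening: 0.448
grasp_force: 0.0
```

Emit:
drive_tool(
  steps=[
    [16,0,0,0,0,0,0],
    [15,0,0,0,0,0,0],
    [14,0,0,0,0,0,0],
    [12,0,0,0,0,0,0],
    [8,0,0,0,0,0,0],
    [0,0,0,0,0,0,0],
    [0,0,0,0,0,0,0],
    [0,0,0,0,0,0,0],
  ],
)

```text
time_s: 4.3
position: [0.5508, 0.1564, 0.1104]
tcp_rot: [[-0.259, 0.966, 0.0], [0.966, 0.259, 0.0], [-0.0, 0.0, -1.0]]
force: [0.7, 0.8, -0.9]
opening: 0.158
grasp_force: 30.0
```

The grip holds (13.7 mm opening, 30 N). Lifting smoothly.

Emit:
drive_tool(
  steps=[
    [0,0,0,-0.005,0,0,0],
    [0,0,0,-0.015,0,0,0],
    [0,0,0,-0.03,0,0,0],
    [0,0,0,-0.05,0,0,0],
    [0,0,0,-0.075,0,0,0],
    [0,0,0,-0.105,0,0,0],
    [0,0,0,-0.14,0,0,0],
    [0,0,0,-0.175,0,0,0],
  ],
)

```text
time_s: 5.1
position: [0.5506, 0.1563, 0.1318]
tcp_rot: [[-0.259, 0.966, 0.0], [0.966, 0.259, 0.0], [-0.0, 0.0, -1.0]]
force: [0.3, 0.1, -3.3]
opening: 0.159
grasp_force: 30.0
```

Emit:
drive_tool(
  steps=[
    [0,0,0,-0.035,0,0,0],
    [0,0,0,-0.07,0,0,0],
    [0,0,0,-0.105,0,0,0],
    [0,0,0,-0.14,0,0,0],
    [0,0,0,-0.175,0,0,0],
    [0,0,0,-0.21,0,0,0],
    [0,0,0,-0.245,0,0,0],
    [0,0,0,-0.28,0,0,0],
  ],
)

```text
time_s: 5.9
position: [0.5506, 0.1563, 0.1653]
tcp_rot: [[-0.259, 0.966, -0.0], [0.966, 0.259, -0.0], [-0.0, -0.0, -1.0]]
force: [0.6, 0.0, -3.7]
opening: 0.155
grasp_force: 30.0
```

Emit:
drive_tool(
  steps=[
    [0,0,0,-0.035,0,0,0],
    [0,0,0,-0.065,0,0,0],
    [0,0,0,-0.09,0,0,0],
    [0,0,0,-0.11,0,0,0],
    [0,0,0,-0.125,0,0,0],
    [0,0,0,-0.135,0,0,0],
    [0,0,0,-0.14,0,0,0],
    [0,0,0,-0.14,0,0,0],
  ],
)

```text
time_s: 6.7
position: [0.5506, 0.1563, 0.1817]
tcp_rot: [[-0.259, 0.966, 0.0], [0.966, 0.259, -0.0], [-0.0, 0.0, -1.0]]
force: [0.8, -1.3, -3.5]
opening: 0.16
grasp_force: 30.0
```

```bash
cat >> m.py <<'E'
def chk(name):
    s=read_state();R=np.array(s['tcp_rot']);p=np.array(s['position']);print(s['time_s'],p,s['force'],s['moment'],'tilt',R[:2,2],'yawx',np.degrees(np.arctan2(R[1,0],R[0,0])))
    a=cap('side',name+'s');b=cap('top',name+'t')
    cv2.imwrite(f'pics/{name}.png',np.vstack([a['color'],b['color']])[:, :])
    for c,n in((a,'side'),(b,'top')):
        W=cloud(c);h=p[2]-.1104
        r=np.linalg.norm(W[...,:2]-p[:2],axis=-1)
        k=(r<.13)&(W[...,2]>h+.025)&(W[...,2]<h+.045)&(r>.06)
        ring=k&(r<.088)&(W[...,2]>h+.03)
        P=W[ring];A=np.c_[P[:,:2]-p[:2],np.ones(len(P))];f=np.linalg.lstsq(A,P[:,2],rcond=None)[0]
        t=W[k&(r>.095)];print(n,'rim',ring.sum(),'slope',f[:2],'z',f[2]-h,'tab',len(t),(t.mean(0)-p if len(t) else None),
          np.degrees(np.arctan2(*(t.mean(0)-p)[1::-1])) if len(t) else '')
E
python3 - <<'E'
from m import *
np.set_printoptions(precision=4,suppress=True)
chk('lift')
a=cv2.imread('pics/lifts.png')[90:240,120:320];b=cv2.imread('pics/liftt.png')[130:280,130:330]
cv2.imwrite('pics/lc.png',cv2.resize(np.hstack([a,b]),(800,300)))
E
```

```text
6.7 [0.5506 0.1563 0.1817] [ 0.8281 -1.2564 -3.5286] [-0.1307  0.0621 -0.0133] tilt [ 0. -0.] yawx 104.98430617850298
side rim 498 slope [ 0.0002 -0.0067] z 0.034735667931754005 tab 67 [ 0.1036  0.0254 -0.0734] 13.78054518019346
top rim 221 slope [ 0.0042 -0.0092] z 0.0329382893892482 tab 0 None
```

View pics/lc.png

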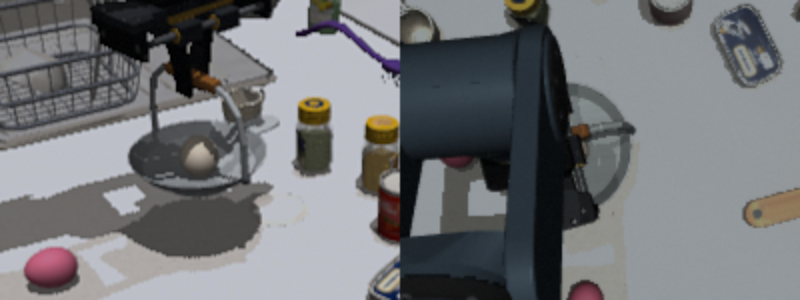

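The dish hangs level about 70 mm up (left half: dish ~(197,155), egg in the middle). Now the quarter turn, eased at both ends.

Emit:
drive_tool(
  steps=[
    [0,0,0,0,0,0,-0.003],
    [0,0,0,0,0,0,-0.01],
    [0,0,0,0,0,0,-0.02],
    [0,0,0,0,0,0,-0.035],
    [0,0,0,0,0,0,-0.055],
    [0,0,0,0,0,0,-0.08],
    [0,0,0,0,0,0,-0.11],
    [0,0,0,0,0,0,-0.145],
  ],
)

```text
time_s: 7.6
position: [0.5506, 0.1563, 0.1818]
tcp_rot: [[-0.464, 0.886, 0.0], [0.886, 0.464, 0.0], [-0.0, 0.0, -1.0]]
force: [-0.2, 0.3, -3.8]
opening: 0.155
grasp_force: 30.0
```

Emit:
drive_tool(
  steps=[
    [0,0,0,0,0,0,-0.035],
    [0,0,0,0,0,0,-0.07],
    [0,0,0,0,0,0,-0.105],
    [0,0,0,0,0,0,-0.14],
    [0,0,0,0,0,0,-0.175],
    [0,0,0,0,0,0,-0.21],
    [0,0,0,0,0,0,-0.245],
    [0,0,0,0,0,0,-0.28],
  ],
)

```text
time_s: 8.4
position: [0.5506, 0.1563, 0.1818]
tcp_rot: [[-0.785, 0.62, 0.0], [0.62, 0.785, -0.0], [-0.0, 0.0, -1.0]]
force: [-0.6, 0.8, -3.5]
opening: 0.156
grasp_force: 30.0
```

Emit:
drive_tool(
  steps=[
    [0,0,0,0,0,0,-0.035],
    [0,0,0,0,0,0,-0.07],
    [0,0,0,0,0,0,-0.105],
    [0,0,0,0,0,0,-0.14],
    [0,0,0,0,0,0,-0.175],
    [0,0,0,0,0,0,-0.21],
    [0,0,0,0,0,0,-0.245],
    [0,0,0,0,0,0,-0.28],
  ],
)

```text
time_s: 9.2
position: [0.5506, 0.1563, 0.1818]
tcp_rot: [[-0.969, 0.246, 0.0], [0.246, 0.969, -0.0], [-0.0, -0.0, -1.0]]
force: [0.0, -0.1, -3.4]
opening: 0.155
grasp_force: 30.0
```

Emit:
drive_tool(
  steps=[
    [0,0,0,0,0,0,-0.035],
    [0,0,0,0,0,0,-0.07],
    [0,0,0,0,0,0,-0.105],
    [0,0,0,0,0,0,-0.14],
    [0,0,0,0,0,0,-0.175],
    [0,0,0,0,0,0,-0.208],
    [0,0,0,0,0,0,-0.236],
    [0,0,0,0,0,0,-0.26],
  ],
)

```text
time_s: 10.0
position: [0.5506, 0.1563, 0.1818]
tcp_rot: [[-0.99, -0.141, 0.0], [-0.141, 0.99, 0.0], [-0.0, -0.0, -1.0]]
force: [-0.2, 0.0, -3.7]
opening: 0.159
grasp_force: 30.0
```

Emit:
drive_tool(
  steps=[
    [0,0,0,0,0,0,-0.02],
    [0,0,0,0,0,0,-0.038],
    [0,0,0,0,0,0,-0.052],
    [0,0,0,0,0,0,-0.063],
    [0,0,0,0,0,0,-0.071],
    [0,0,0,0,0,0,-0.076],
    [0,0,0,0,0,0,-0.079],
    [0,0,0,0,0,0,-0.079],
  ],
)

```text
time_s: 10.8
position: [0.5506, 0.1563, 0.1818]
tcp_rot: [[-0.967, -0.254, 0.0], [-0.254, 0.967, -0.0], [-0.0, -0.0, -1.0]]
force: [0.0, 1.0, -2.8]
opening: 0.157
grasp_force: 30.0
```

Run:
```python
from m import *
np.set_printoptions(precision=4,suppress=True)
chk('turn')
s=read_state();R=np.array(s['tcp_rot']);p=np.array(s['position']);print(R)
d=R.T@(np.array([.508,-.227,p[2]])-p);print('to board, tool',d,d/.12,s['joint_positions'])
```

```text
10.8 [0.5506 0.1563 0.1818] [ 0.0026  0.9584 -2.7657] [0.0313 0.0281 0.0081] tilt [ 0.     -0.0001] yawx -165.28195104190684
side rim 503 slope [-0.0046 -0.0037] z 0.034724410835772004 tab 40 [-0.0277  0.1029 -0.073 ] 105.0685277451925
top rim 147 slope [0.0025 0.0048] z 0.03395826180445753 tab 40 [-0.0202  0.1028 -0.0753] 101.09476632986737
[[-0.9672 -0.2539 -0.    ]
 [-0.2539  0.9672  0.    ]
 [ 0.      0.     -1.    ]]
to board, tool [ 0.1385 -0.3599 -0.    ] [ 1.1543 -2.9994 -0.    ] [   4.6648   29.0914   92.1714    0.0012   58.738  -100.0413]
```

The turn is done: the tab points at about 105° and the dish is level. Carrying it over the board on a smooth quintic.

Emit:
drive_tool(
  steps=[
    [0,0,0,0,0,0,0],
    [0,0.001,-0.003,0,0,0,0],
    [0,0.004,-0.011,0,0,0,0],
    [0,0.01,-0.026,0,0,0,0],
    [0,0.019,-0.048,0,0,0,0],
    [0,0.031,-0.08,0,0,0,0],
    [0,0.047,-0.122,0,0,0,0],
    [0,0.067,-0.174,0,0,0,0],
  ],
)

```text
time_s: 11.7
position: [0.5481, 0.1336, 0.1818]
tcp_rot: [[-0.967, -0.254, 0.0], [-0.254, 0.967, -0.0], [-0.0, -0.0, -1.0]]
force: [-0.1, -0.3, -3.5]
opening: 0.155
grasp_force: 30.0
```

Emit:
drive_tool(
  steps=[
    [0,0.024,-0.063,0,0,0,0],
    [0,0.053,-0.137,0,0,0,0],
    [0,0.085,-0.221,0,0,0,0],
    [0,0.121,-0.315,0,0,0,0],
    [0,0.161,-0.419,0,0,0,0],
    [0,0.205,-0.532,0,0,0,0],
    [0,0.251,-0.652,0,0,0,0],
  ],
)

```text
time_s: 12.4
position: [0.5387, 0.0494, 0.1818]
tcp_rot: [[-0.967, -0.254, 0.0], [-0.254, 0.967, -0.0], [0.0, -0.0, -1.0]]
force: [-0.5, 0.2, -3.5]
opening: 0.156
grasp_force: 30.0
```

Emit:
drive_tool(
  steps=[
    [0,0.049,-0.127,0,0,0,0],
    [0,0.1,-0.259,0,0,0,0],
    [0,0.152,-0.395,0,0,0,0],
    [0,0.205,-0.534,0,0,0,0],
    [0,0.259,-0.674,0,0,0,0],
    [0,0.313,-0.815,0,0,0,0],
    [0,0.367,-0.954,0,0,0,0],
  ],
)

```text
time_s: 13.1
position: [0.525, -0.0728, 0.1818]
tcp_rot: [[-0.967, -0.253, 0.0], [-0.253, 0.967, -0.0], [-0.0, -0.0, -1.0]]
force: [0.8, -0.2, -2.8]
opening: 0.155
grasp_force: 30.0
```

Emit:
drive_tool(
  steps=[
    [0,0.052,-0.136,0,0,0,0],
    [0,0.103,-0.268,0,0,0,0],
    [0,0.152,-0.395,0,0,0,0],
    [0,0.198,-0.515,0,0,0,0],
    [0,0.241,-0.628,0,0,0,0],
    [0,0.281,-0.731,0,0,0,0],
    [0,0.318,-0.826,0,0,0,0],
    [0,0.35,-0.91,0,0,0,0],
  ],
)

```text
time_s: 13.9
position: [0.5123, -0.1884, 0.1817]
tcp_rot: [[-0.967, -0.254, -0.0], [-0.254, 0.967, 0.0], [0.0, 0.0, -1.0]]
force: [-0.4, -0.5, -3.6]
opening: 0.155
grasp_force: 30.0
```

Emit:
drive_tool(
  steps=[
    [0,0.028,-0.074,0,0,0,0],
    [0,0.053,-0.137,0,0,0,0],
    [0,0.073,-0.189,0,0,0,0],
    [0,0.089,-0.231,0,0,0,0],
    [0,0.101,-0.262,0,0,0,0],
    [0,0.11,-0.285,0,0,0,0],
    [0,0.115,-0.299,0,0,0,0],
    [0,0.118,-0.307,0,0,0,0],
  ],
)

```text
time_s: 14.7
position: [0.5081, -0.2266, 0.1817]
tcp_rot: [[-0.967, -0.254, -0.0], [-0.254, 0.967, 0.0], [0.0, 0.0, -1.0]]
force: [0.4, 0.3, -2.6]
opening: 0.159
grasp_force: 30.0
```

Emit:
drive_tool(
  steps=[
    [0,0,0,0.002,0,0,0],
    [0,0,0,0.01,0,0,0],
    [0,0,0,0.025,0,0,0],
    [0,0,0,0.045,0,0,0],
    [0,0,0,0.07,0,0,0],
    [0,0,0,0.095,0,0,0],
    [0,0,0,0.12,0,0,0],
    [0,0,0,0.14,0,0,0],
  ],
)

```text
time_s: 15.5
position: [0.508, -0.2266, 0.1645]
tcp_rot: [[-0.967, -0.254, -0.0], [-0.254, 0.967, 0.0], [0.0, 0.0, -1.0]]
force: [-0.3, -0.0, -4.3]
opening: 0.156
grasp_force: 30.0
```

Emit:
drive_tool(
  steps=[
    [0,0,0,0.015,0,0,0],
    [0,0,0,0.025,0,0,0],
    [0,0,0,0.032,0,0,0],
    [0,0,0,0.035,0,0,0],
    [0,0,0,0.035,0,0,0],
    [0,0,0,0.035,0,0,0],
    [0,0,0,0.035,0,0,0],
    [0,0,0,0.035,0,0,0],
  ],
)

```text
time_s: 16.3
position: [0.5081, -0.2267, 0.1609]
tcp_rot: [[-0.967, -0.254, 0.0], [-0.254, 0.967, -0.0], [-0.0, -0.0, -1.0]]
force: [0.4, 0.9, -3.0]
opening: 0.158
grasp_force: 30.0
```

Run:
```python
from m import *
np.set_printoptions(precision=4,suppress=True)
chk('fin')
a=cv2.imread('pics/fins.png')[120:384,120:472];b=cv2.imread('pics/fint.png')[120:384,200:510]
cv2.imwrite('pics/fc.png',np.hstack([cv2.resize(a,(440,330)),cv2.resize(b,(360,330))]))
```

```text
16.3 [ 0.5081 -0.2267  0.1609] [ 0.4137  0.9043 -3.036 ] [ 0.0084  0.0452 -0.0432] tilt [ 0.0002 -0.0001] yawx -165.2927711023721
side rim 1042 slope [-0.008  -0.0067] z 0.03460978932719451 tab 168 [-0.0282  0.1039 -0.0738] 105.19152873445312
top rim 382 slope [-0.0004  0.0093] z 0.033479840302087546 tab 159 [-0.0283  0.1046 -0.0754] 105.15073169704782
```

View pics/fc.png

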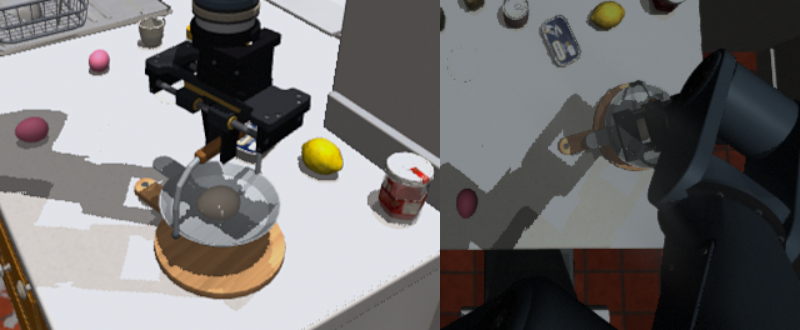

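The dish hangs level over the board, about 36 mm above it, with the egg in the middle at (220,200). The tab lies along the board handle (105.2° against about 104.6°). Settling briefly, then handing in.

Emit:
drive_tool(
  steps=[
    [0,0,0,0,0,0,0],
    [0,0,0,0,0,0,0],
    [0,0,0,0,0,0,0],
    [0,0,0,0,0,0,0],
    [0,0,0,0,0,0,0],
    [0,0,0,0,0,0,0],
    [0,0,0,0,0,0,0],
    [0,0,0,0,0,0,0],
  ],
)

```text
time_s: 17.2
position: [0.5081, -0.2267, 0.1608]
tcp_rot: [[-0.967, -0.254, 0.0], [-0.254, 0.967, -0.0], [-0.0, -0.0, -1.0]]
force: [0.2, -0.3, -2.8]
opening: 0.157
grasp_force: 30.0
```

```bash
python3 -c "
from rig import order
print(order.hand_in())"
```

```text
the job is handed in; nothing more can be done
None
```

The job is handed in at about 17 s (no verdict was returned): the arm holds the dish level and still about 36 mm above the middle of the board, its tab within about 1° of the board's handle and the egg in the middle.

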